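# Feed a spent laptop battery through the flap of the battery safety box

## Task

A spent laptop battery pack lies on the feed tray of the steel battery safety box. Without gripping or lifting it, push it gently with the fingertips along the tray and in under the swinging flap until it drops down the chute into the box, then draw the fingers back out so that the flap falls shut. Leave everything else on the tray and the bench where it is.

Things in the scene. Friction and masses are not known exactly. Their poses are not given: they have to be found in the camera images.
- safebox: The fixed grey steel battery safety box (300 x 300 x 280 mm) with its aluminium feed tray. Origin on the bench directly below the middle of the flap; x is the feed direction (from the tray through the flap into the box), y to the left of it, z up. A carrying handle on the roof reaches z = 310 mm at x = 100 mm. The inside runs to x = 298 mm, y = +-146 mm, bin floor at z = 10 mm.
- tray_front (a point): Middle of the open front end of the feed tray, on its deck; axes as the box. The deck is flat and level, 100 mm above the bench, 360 mm wide, and runs 272 mm from here to the flap. Side rims 12 mm above the deck at y = +-182 mm, no rim at this front end. Two slick white guides (22 mm high) flare from the opening: inner faces from y = +-69 mm, 4 mm in front of the flap, to y = +-106 mm, 80 mm in front of it.
- mouth (a point): Middle of the sill of the opening, on the deck in the plane of the flap; axes as the box. The opening in the 4 mm front panel is 144 mm wide (y = +-72 mm) and 134 mm high from the deck to the lintel; the panel goes on up to the roof, 180 mm above the deck.
- drop_edge (a point): Middle of the deck's inner edge, 58 mm behind the flap plane; axes as the box. The deck is level up to here, then a slick chute falls at 45 degrees to the bin floor. A pack whose centre is pushed past this edge tips over and slides down by itself; its rear end is then just inside the flap plane, so the fingertips must follow it in by some 10 to 20 mm (fingers leaning forward under the lintel).
- flap (a joint): The bare steel gravity flap, 136 mm wide, 3 mm thick, 200 g, hinged along its upper edge 130 mm above the deck, its lower edge 6 mm above the deck. 0 rad = shut (hanging straight down); it opens only inward, growing to 1.45 rad (almost level under the roof). Only its weight shuts it (it falls in well under a second); anything under it props it open.
- pack_center (a point): The centre (15 mm above its underside) of the spent battery pack: a black hard-cased block 110 mm long (its x axis), 76 mm wide (y), 30 mm high (z), with a grey blank label on top and brass contacts at its +x end, about 0.4 kg. It lies flat on the tray, its contact end roughly toward the flap. It slides with a friction force of a few newtons.
- drive: A small bare disk drive lying on the tray, 100 x 68 x 9.5 mm. Origin at the centre of its underside, x along its length. To be left alone.
- heatsink: A small finned heat sink lying on the tray, 80 x 50 x 15 mm. Origin at the centre of its underside, x along its length. To be left alone.
- solvent: A clear plastic bottle standing on the bench, 64 mm diameter, 170 mm high. Origin at the centre of its underside. To be left alone.
- driver: A screwdriver with an orange handle lying on the bench, 190 mm long. To be left alone.
- tape: A roll of yellow tape lying flat on the bench, 84 mm across, 19 mm high. Origin at the centre of its underside. To be left alone.
- brick: A black laptop power adapter on the bench, 125 x 55 x 32 mm. Origin at the centre of its underside. To be left alone.
- meter: An orange hand multimeter lying on the bench, 150 x 75 x 45 mm. Origin at the centre of its underside. To be left alone.
Mind the look-alikes: they are no part of the job. What is shaped like the part that bears pack_center but blue is not meant.

How it is judged:
By the outcome, as a careful person would: the job done as asked, in the order asked, and still so for the second after the job is handed in, with the robot touching nothing.
It also fails if it takes over 51 s, if anything falls off the work surface, if the arm or the gripper's body presses on something with over 40 N, if the wrist force passes 120 N, or if a joint passes its speed limit or range.

## Robot

A 6-joint arm with a two-finger parallel gripper is mounted at the origin on the work surface. World frame = base frame: x ahead of the robot, y to its left, z up, the work surface at z = 0. Lengths are in m, angles in rad, forces in N, time in s.
With the tool pointing down it reaches from about 0.25 to 0.775 m from the base axis. Payload 4 kg.
Tool frame: the origin (TCP) lies at the very end of the fingers, on their centre line; the grasp point (between the pads) lies bot.grasp_offset behind it (bot.grasp_offset is the distance from the TCP to the grasp point, in m); x points along the fingers, y is the direction in which the jaws open and shut, and the axes are right-handed (so a half turn about x gives the same grasp; the last joint's range is limited). The gripper opens to 94 mm and grips with 3 to 60 N. Pads are 16 mm wide; open, the fingers measure 119 mm over their backs; the gripper's body (75 mm by 177 mm) begins 78 mm behind the grasp point.
Start: joints at [-1.378, 0.087, 1.371, -0, 1.684, -0.103], TCP at [0.16, -0.526, 0.206] pointing down, gripper open.
Joint ranges: [-3.1, 3.1], [-0.76, 2.03], [0.27, 2.55], [-1.08, 4.22], [0.17, 2.65], [-2.57, 2.57]. Speed limits (rad/s): [2.79, 2.79, 3.14, 3.14, 3.14, 3.14].

## Interface

Orientations are given as a rotation vector (axis times angle).
In Python, from station import telemetry, imaging, close_job, bot gives the robot as it stands.
- The arm moves only by the tool drive_tool, never from a script. Its argument "commands" is a list of rows, each a list of 7 numbers: the shift along the tool's x, y, z in mm, then the turn, a rotation vector about the tool's x, y, z in rad, then the finger opening in mm, from 0 to 94. A call has exactly 8 rows; each row is the pose to reach, as a shift and turn from the pose commanded when the call began, along the tool's axes at that moment; what a row does not reach only later rows make up. A row lasts 1/12 s, in which the tool goes at most 41.7 mm and 7.16 degrees, less where a joint would pass 70% of its speed; a pose out of reach is approached as far as the arm can. A call with a gripper value outside its range is refused whole. The fingers move at their own pace and stop on an object; "force" is the grip in N (left out, the last holds). Time passes only in rows, so rows that repeat a pose let the fingers close, or fill a call up. It gives the time, the measured TCP pose, the force and the opening at its end, in the units of the state.
- telemetry.sense(): the state, without advancing time (a new reading comes with each control period).
- imaging.camera(name): name is "side" or "top"; returns the picture (420x560x3 uint8, blue, green, red); there is no depth.
- imaging.get_calibration(name): a dict with "intrinsics" (3x3 intrinsics, pixels), "distortion" ([k1, k2, p1, p2, k3] as OpenCV has them; the pictures are not rectified), "rvec" (rotation vector, rad) and "tvec" (3), from world to camera coordinates, as OpenCV has them. Camera axes: x right, y down, z forward; pixel columns grow to the right and rows downward; lengths in m; the calibration is good to about 2 mm. A picture is of the moment at which its call begins. get_calibration takes no time and is no camera call.
- close_job(): hands the job in, once; it reports no verdict.
The state is a dict: "t": time; "joint_pos": joint angles; "joint_velocities": joint speeds; "joint_efforts": joint torques, N m; "tool_pos": TCP position; "eef_rot": TCP orientation; "wrist_force": force on the tool from outside, world axes, zero at the start; "wrist_torque": the same for the moment, N m; "opening": opening from 0.0 (shut) to 1.0 (fully open).
Only numpy, scipy, OpenCV 4.12 (cv2) and the standard library are available. Lean on these libraries where they do the work, as an engineer would, in place of code of your own. Each camera call takes 0.05 s, during which the arm holds its last target.

## Working session

There is one attempt and no reset: what is moved stays moved. The work goes in short steps, Python scripts to look and compute and a tool call to move; the robot and the scene stay as the last step left them, time stands still between calls to the robot, and variables do not carry over. Pictures are saved under pics/ and viewed, and the job is handed in when it is done.

Besides the shell and the picture viewer there is one more tool, called after "Call:" as name([rows], argument=value, ...), one row to a line, values as JSON. drive_tool: Moves the arm, as the interface text tells. Its arguments: {"type":"object","properties":{"commands":{"type":"array","items":{"type":"array","items":{"type":"number"}}},"force":{"type":"number"}},"required":["commands"]}

```bash
ls; mkdir -p pics; python3 - <<'E'
from station import telemetry, imaging, bot
import cv2,numpy as np
for n in("side","top"):
    im=imaging.camera(n); cv2.imwrite(f"pics/{n}0.png",im)
    c=imaging.get_calibration(n); R=cv2.Rodrigues(np.array(c["rvec"],float))[0]
    print(n,c,"cam pos",-R.T@np.array(c["tvec"]).ravel())
print(telemetry.sense(), bot.grasp_offset)
E
```

```text
pics
side {'intrinsics': array([[408.83984589,   0.        , 266.44372995],
       [  0.        , 408.83984589, 213.47660979],
       [  0.        ,   0.        ,   1.        ]]), 'distortion': array([0.0179893, 0.       , 0.       , 0.       , 0.       ]), 'rvec': array([ 0.13202239, -2.8548182 ,  1.20501884]), 'tvec': array([0.52274673, 0.05918401, 1.12193628])} cam pos [0.44569228 0.80818879 0.82685982]
top {'intrinsics': array([[489.97611924,   0.        , 273.83213112],
       [  0.        , 489.97611924, 212.57955125],
       [  0.        ,   0.        ,   1.        ]]), 'distortion': array([-0.01985153,  0.        ,  0.        ,  0.        ,  0.        ]), 'rvec': array([ 2.20943235, -2.16086791,  0.10640025]), 'tvec': array([0.10417222, 0.56306722, 1.12246021])} cam pos [0.4649026  0.13137158 1.16379575]
{'t': 0.1, 'joint_pos': array([-1.37807461e+00,  8.78944843e-02,  1.37206030e+00, -2.91483909e-05,
        1.68361413e+00, -1.03110076e-01]), 'joint_velocities': array([-0.00047339,  0.00016081, -0.00320794, -0.00117563, -0.00047816,
       -0.00039589]), 'joint_efforts': array([ 2.63321308e-03, -3.41251194e+01, -3.03301978e+01,  7.20780459e-02,
        3.03666014e-02, -9.29502994e-05]), 'tool_pos': array([ 0.16023158, -0.52563469,  0.20443563]), 'eef_rot': array([ 2.06309421,  0.3094823 , -2.06333923]), 'wrist_force': array([-1.04648576,  0.3200944 ,  0.24216776]), 'wrist_torque': array([ 0.0286596 , -0.01872143,  0.01984098]), 'opening': 1.002584896029012} 0.0188
```

View pics/side0.png

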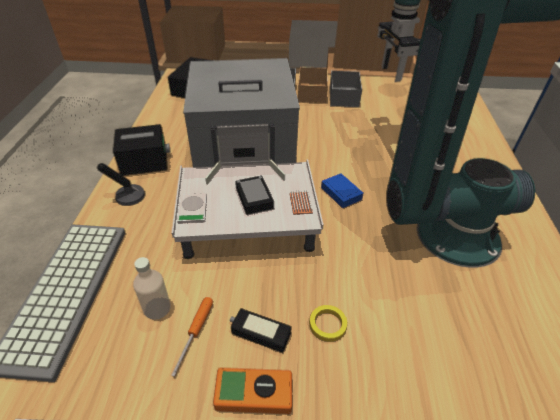

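View pics/top0.png

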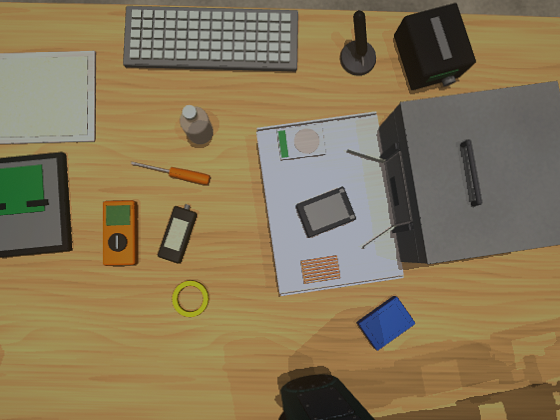

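```bash
cat > h.py <<'E'
import cv2,numpy as np
from station import imaging
def cast(n,uv,z):
    c=imaging.get_calibration(n);R=cv2.Rodrigues(np.array(c["rvec"],float))[0];t=np.array(c["tvec"]).ravel()
    p=cv2.undistortPoints(np.array(uv,float).reshape(-1,1,2),c["intrinsics"],c["distortion"]).reshape(-1,2)
    d=np.c_[p,np.ones(len(p))]@R; o=-R.T@t
    return o+d*((z-o[2])/d[:,2])[:,None]
def proj(n,P):
    c=imaging.get_calibration(n)
    return cv2.projectPoints(np.array(P,float).reshape(-1,1,3),c["rvec"],c["tvec"],c["intrinsics"],c["distortion"])[0].reshape(-1,2)
E
python3 - <<'E'
import cv2
im=cv2.imread("pics/top0.png"); cv2.imwrite("pics/topz.png",cv2.resize(im[100:305,245:425],None,fx=4,fy=2.9*4/2.9)[:, :][:820] if 0 else cv2.resize(im[105:300,245:425],None,fx=3,fy=3,interpolation=cv2.INTER_CUBIC))
im=cv2.imread("pics/side0.png"); cv2.imwrite("pics/sidez.png",cv2.resize(im[110:260,165:330],None,fx=4,fy=4,interpolation=cv2.INTER_CUBIC))
E
```

```text
(no output)
```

View pics/topz.png

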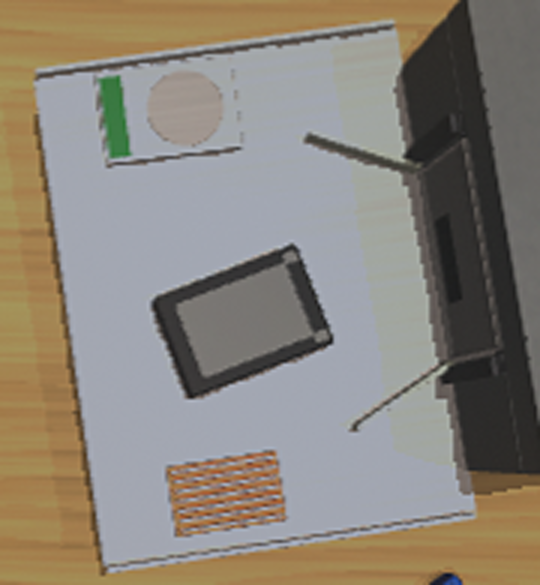

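View pics/sidez.png

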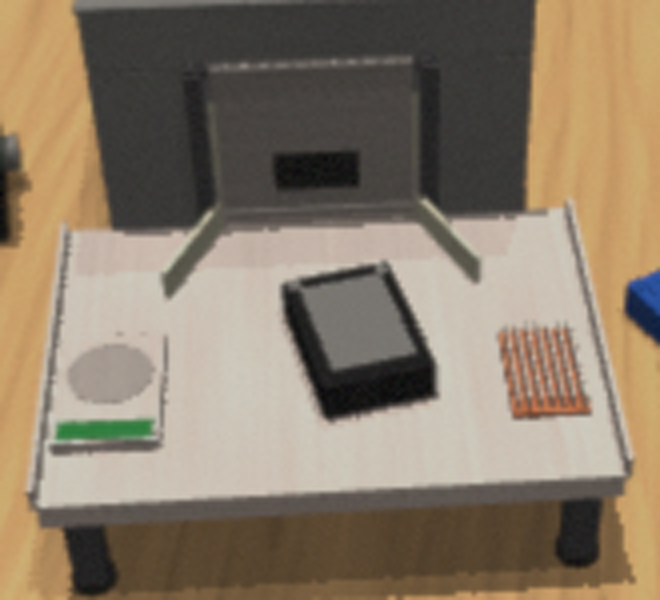

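```bash
python3 - <<'E'
import cv2,numpy as np
from h import *
im=cv2.imread("pics/top0.png")
T=lambda L:[(245+(u-1)/3,105+(v-1)/3) for u,v in L]
S=lambda L:[(165+(u-1.5)/4,110+(v-1.5)/4) for u,v in L]
np.set_printoptions(precision=4,suppress=True)
print("front corners top z.1",cast("top",T([(37,80),(104,568)]),.1), "side",cast("side",S([(40,512),(628,480)]),.1))
print("guides outer tips z .122 top",cast("top",T([(307,137),(354,428)]),.122),"inner",cast("top",T([(418,172),(445,365)]),.122))
print("side guides tips",cast("side",S([(165,277),(478,258)]),.122), cast("side",S([(215,205),(425,200)]),.122))
print("box roof corners z.28 full px",cast("top",[(401,103),(425,262)],.28), cast("side",[(190,63),(294,62)],.28))
# pack
m=cv2.inRange(im,(0,0,0),(75,75,75)); m[:,:285]=0;m[:,365:]=0;m[:180]=0;m[250:]=0
c=max(cv2.findContours(m,0,2)[0],key=cv2.contourArea);r=cv2.minAreaRect(c);b=cv2.boxPoints(r)
print(b,cv2.contourArea(c));P=cast("top",b,.13);print(P,P.mean(0),np.linalg.norm(np.diff(P,axis=0),axis=1))
P=cast("side",S([(285,287),(386,265),(435,365),(325,384)]),.13);print("side pack",P,P.mean(0),np.linalg.norm(np.diff(P,axis=0),axis=1))
E
```

```text
front corners top z.1 [[0.7334 0.1587 0.1   ]
 [0.3787 0.102  0.1   ]] side [[0.7306 0.1676 0.1   ]
 [0.3788 0.1091 0.1   ]]
guides outer tips z .122 top [[ 0.691  -0.0374  0.122 ]
 [ 0.4824 -0.0727  0.122 ]] inner [[ 0.6675 -0.1179  0.122 ]
 [ 0.5286 -0.1376  0.122 ]]
side guides tips [[ 0.6924 -0.0317  0.122 ]
 [ 0.4826 -0.0711  0.122 ]] [[ 0.6729 -0.1143  0.122 ]
 [ 0.5245 -0.1335  0.122 ]]
box roof corners z.28 full px [[ 0.7485 -0.1116  0.28  ]
 [ 0.4557 -0.1551  0.28  ]] [[ 0.7969 -0.3904  0.28  ]
 [ 0.4788 -0.4253  0.28  ]]
[[294.4689 204.6426]
 [342.7689 185.7426]
 [355.7672 218.9607]
 [307.4673 237.8607]] 510.0
[[ 0.5695  0.0746  0.13  ]
 [ 0.6124 -0.0277  0.13  ]
 [ 0.542  -0.0561  0.13  ]
 [ 0.4997  0.0459  0.13  ]] [0.5559 0.0092 0.13  ] [0.111  0.0759 0.1104]
side pack [[ 0.608  -0.019   0.13  ]
 [ 0.5435 -0.0481  0.13  ]
 [ 0.5024  0.0485  0.13  ]
 [ 0.5693  0.0722  0.13  ]] [0.5558 0.0134 0.13  ] [0.0707 0.105  0.0709]
```

```bash
python3 - <<'E'
from station import telemetry, bot
import cv2,numpy as np
from scipy.spatial.transform import Rotation as R
from h import *
np.set_printoptions(precision=4,suppress=True)
print([a for a in dir(bot) if a[0]!='_'])
s=telemetry.sense();print(R.from_rotvec(s["eef_rot"]).as_matrix())
print("bottle base-ish",cast("side",[(155,312)],0),cast("top",[(189,112)],.17),"brick",cast("top",[(177,235)],.03),"blue",cast("top",[(386,323)],.03))
P=cast("top",[(245+(u-1)/3,105+(v-1)/3) for u,v in [(105,165),(240,150),(167,466),(175,535),(275,452),(284,520)]],.11)
a=np.radians(9.1);d=np.array([np.sin(a),-np.cos(a)]);y=np.array([np.cos(a),np.sin(a)])
for p in P[:,:2]-[.6,-.135]: print("box frame",p@d,p@y)
E
```

```text
['MotionError', 'grasp_offset']
[[-0.0004  0.2915 -0.9566]
 [ 0.0019 -0.9566 -0.2915]
 [-1.     -0.002  -0.0002]]
bottle base-ish [[0.7556 0.3125 0.    ]] [[0.753  0.2985 0.17  ]] brick [[0.503  0.3391 0.03  ]] blue [[ 0.312  -0.1457  0.03  ]]
box frame -0.22856672701953615 0.10674784777982213
box frame -0.129594021315948 0.10455905747744547
box frame -0.21465813832993558 -0.11487478861108806
box frame -0.2159083422063568 -0.16408780184386482
box frame -0.13657674121296667 -0.11562297617526343
box frame -0.1372961887141155 -0.1643341042267055
```

```bash
cat >> h.py <<'E'
from scipy.spatial.transform import Rotation as Ro
M=np.array([.600,-.135,.1]);A=np.radians(-9.1-0)
a=np.radians(9.1);D=np.array([np.sin(a),-np.cos(a),0]);Y=np.array([np.cos(a),np.sin(a),0]);Z=np.array([0,0,1.])
def box(x,y,z): return M+D*x/1e3+Y*y/1e3+Z*z/1e3   # mm, z above deck
def tobox(p): q=np.array(p)-M; return np.round([q@D*1e3,q@Y*1e3,q[2]*1e3],1)
def rot(th,yaw=0):
    c,s=np.cos(np.radians(th)),np.sin(np.radians(th))
    X=D*s-Z*c; ZZ=D*c+Z*s
    return Ro.from_rotvec([0,0,np.radians(yaw)])*Ro.from_matrix(np.c_[X,Y,ZZ])
def rel(P,R):
    from station import telemetry
    s=telemetry.sense();R0=Ro.from_rotvec(s["eef_rot"])
    print("t",round(s["t"],2),"box",tobox(s["tool_pos"]),"q",np.round(s["joint_pos"],2),"F",np.round(s["wrist_force"],1))
    for p in np.atleast_2d(P):
        print("rel",np.round(R0.inv().apply(p-s["tool_pos"])*1e3,1),"turn",np.round((R0.inv()*R).as_rotvec(),3))
E
python3 - <<'E'
from h import *
rel([[.16,-.526,.40],[.34,-.1,.4],box(-245,-26,200)],rot(0)); rel(box(-245,-26,150),rot(45))
E
```

```text
t 0.1 box [ 316.2 -496.   104.4] q [-1.38  0.09  1.37 -0.    1.68 -0.1 ] F [-1.   0.3  0.2]
rel [-1.956e+02 -1.000e-01  3.000e-01] turn [-1.434e+00 -2.000e-03  1.000e-03]
rel [-194.8 -355.1 -296.1] turn [-1.434e+00 -2.000e-03  1.000e-03]
rel [ -94.5 -491.9 -542.3] turn [-1.434e+00 -2.000e-03  1.000e-03]
t 0.1 box [ 316.2 -496.   104.4] q [-1.38  0.09  1.37 -0.    1.68 -0.1 ] F [-1.   0.3  0.2]
rel [ -44.5 -491.8 -542.3] turn [-1.354 -0.645  0.562]
```

Call:
drive_tool([
  [-40,0,0,0,0,0,94],
  [-80,0,0,0,0,0,70],
  [-120,0,0,0,0,0,36],
  [-160,0,0,0,0,0,36],
  [-200,0,0,0,0,0,36],
  [-200,0,0,0,0,0,36],
  [-200,0,0,0,0,0,36],
  [-200,0,0,0,0,0,36],
])

```text
t: 0.77
tool_pos: [0.1603, -0.5262, 0.4044]
eef_rot: [2.063, 0.309, -2.063]
wrist_force: [-0.5, 0.1, -0.7]
opening: 0.542
```

Call:
drive_tool([
  [0,-30,-25,-0.1,0,0,36],
  [0,-61,-51,-0.2,0,0,36],
  [0,-92,-77,-0.3,0,0,36],
  [0,-123,-103,-0.4,0,0,36],
  [0,-154,-129,-0.5,0,0,36],
  [0,-185,-155,-0.6,0,0,36],
  [0,-216,-181,-0.7,0,0,36],
  [0,-247,-207,-0.8,0,0,36],
])

```text
t: 1.43
tool_pos: [0.2861, -0.2273, 0.4025]
eef_rot: [1.548, 0.954, -1.549]
wrist_force: [1.2, 0.1, 0.3]
opening: 0.382
```

```bash
python3 - <<'E'
from h import *
rel([[.34,-.1,.4],box(-245,-26,200)],rot(0)); rel(box(-245,-26,150),rot(45))
E
```

```text
t 1.43 box [  41.5 -324.5  302.5] q [-0.83 -0.27  1.3   0.    2.11 -0.36] F [1.2 0.1 0.3]
rel [   2.8   -9.7 -137.9] turn [-0.63  -0.003  0.004]
rel [ 103.    73.  -407.2] turn [-0.63  -0.003  0.004]
t 1.43 box [  41.5 -324.5  302.5] q [-0.83 -0.27  1.3   0.    2.11 -0.36] F [1.2 0.1 0.3]
rel [ 153.    73.2 -407.1] turn [-0.595 -0.762  0.251]
```

Call:
drive_tool([
  [0,0,-38,-0.08,0,0,36],
  [0,0,-76,-0.16,0,0,36],
  [0,0,-114,-0.24,0,0,36],
  [0,10,-152,-0.32,0,0,36],
  [0,20,-190,-0.4,0,0,36],
  [0,30,-228,-0.48,0,0,36],
  [0,40,-266,-0.56,0,0,36],
  [0,50,-304,-0.63,0,0,36],
])

```text
t: 2.1
tool_pos: [0.4701, 0.02, 0.4024]
eef_rot: [1.089, 1.285, -1.094]
wrist_force: [1.0, -1.1, 0.4]
opening: 0.383
```

```bash
python3 - <<'E'
from h import *
rel(box(-245,-26,150),rot(45))
E
```

```text
t 2.1 box [-173.6 -103.8  302.4] q [-0.08 -0.04  1.11 -0.    2.08 -0.24] F [ 1.  -1.1  0.4]
rel [152.1  78.6 -71.2] turn [ 0.003 -0.786  0.005]
```

Call:
drive_tool([
  [18,10,-12,0,-0.1,0,36],
  [36,20,-24,0,-0.2,0,36],
  [54,30,-36,0,-0.3,0,36],
  [72,40,-48,0,-0.4,0,36],
  [90,50,-60,0,-0.5,0,36],
  [110,60,-72,0,-0.6,0,36],
  [130,70,-72,0,-0.7,0,36],
  [152,78,-72,0,-0.785,0,36],
])

```text
t: 2.77
tool_pos: [0.535, 0.1024, 0.2499]
eef_rot: [0.545, 0.646, -1.336]
wrist_force: [0.2, 0.4, -0.3]
opening: 0.384
```

```bash
python3 - <<'E'
from h import *
cv2.imwrite("pics/top1.png",imaging.camera("top"));cv2.imwrite("pics/side1.png",imaging.camera("side"))
rel([box(-245,-26,150),box(-247,-26,12)],rot(45))
E
```

```text
t 2.87 box [-244.8  -29.2  142.2] q [ 0.52  0.24  1.33 -0.75  1.84  0.24] F [-0.7 -0.5 -0.9]
rel [-5.7  3.   5.4] turn [0.016 0.005 0.015]
rel [ 89.9   6.  -94. ] turn [0.016 0.005 0.015]
```

View pics/side1.png

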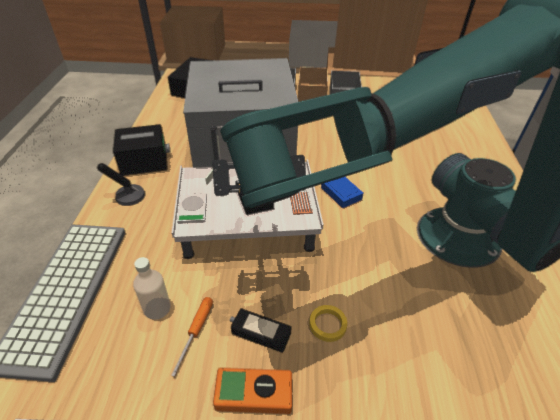

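Call:
drive_tool([
  [13,1,-14,0,0,0,36],
  [27,2,-28,0,0,0,36],
  [41,3,-42,0.01,0,0.01,36],
  [55,4,-56,0.01,0,0.01,36],
  [67,5,-70,0.015,0,0.015,36],
  [77,6,-80,0.015,0,0.015,36],
  [84,6,-88,0.015,0,0.015,36],
  [88,6,-92,0.015,0,0.015,36],
])

```text
t: 3.53
tool_pos: [0.5408, 0.1041, 0.1254]
eef_rot: [0.57, 0.634, -1.33]
wrist_force: [0.5, -0.1, 1.0]
opening: 0.384
```

```bash
python3 - <<'E'
from h import *
cv2.imwrite("pics/top2.png",cv2.resize(imaging.camera("top")[105:300,245:425],None,fx=3,fy=3))
rel([box(-247,-26,12),box(-200,-26,12)],rot(45))
E
```

```text
t 3.58 box [-245.5  -20.8   24.7] q [ 0.52  0.31  1.47 -0.73  1.65  0.42] F [ 0.  -0.6 -0.4]
rel [ 7.9 -5.4 -9.9] turn [-0.017 -0.    -0.01 ]
rel [41.1 -5.2 23.3] turn [-0.017 -0.    -0.01 ]
```

View pics/top2.png

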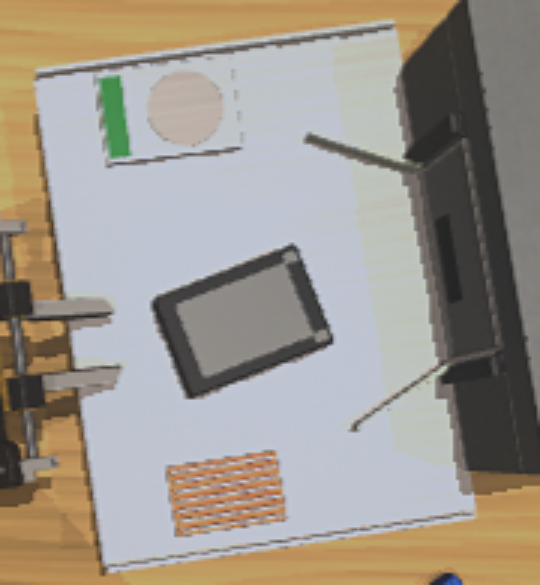

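Call:
drive_tool([
  [0,0,0,0,0,0,36],
  [0,0,0,0,0,0,36],
  [0,0,0,0,0,0,36],
  [0,0,0,0,0,0,36],
  [0,0,0,0,0,0,36],
  [0,0,0,0,0,0,36],
  [0,0,0,0,0,0,36],
  [0,0,0,0,0,0,36],
])

```text
t: 4.25
tool_pos: [0.5413, 0.105, 0.1263]
eef_rot: [0.57, 0.633, -1.329]
wrist_force: [-0.2, 0.2, 0.1]
opening: 0.385
```

```bash
python3 - <<'E'
from h import *
rel([box(-245,-26,12),box(-200,-26,12)],rot(45))
E
```

```text
t 4.25 box [-246.2  -20.    26.3] q [ 0.52  0.31  1.47 -0.73  1.65  0.42] F [-0.2  0.2  0.1]
rel [10.9 -6.3 -9.1] turn [-0.018 -0.    -0.012]
rel [42.7 -6.1 22.7] turn [-0.018 -0.    -0.012]
```

Call:
drive_tool([
  [2,-2,-2,0,0,0,36],
  [4,-4,-4,-0.01,0,-0.01,36],
  [6,-6,-6,-0.018,0,-0.012,36],
  [8,-8,-8,-0.018,0,-0.012,36],
  [11,-8,-9,-0.018,0,-0.012,36],
  [11,-8,-9,-0.018,0,-0.012,36],
  [11,-8,-9,-0.018,0,-0.012,36],
  [11,-8,-9,-0.018,0,-0.012,36],
])

```text
t: 4.92
tool_pos: [0.534, 0.1023, 0.1119]
eef_rot: [0.553, 0.648, -1.333]
wrist_force: [0.2, 0.6, 0.1]
opening: 0.385
```

```bash
python3 - <<'E'
from h import *
cv2.imwrite("pics/side3.png",cv2.resize(imaging.camera("side")[110:260,165:330],None,fx=4,fy=4))
rel([box(-245,-28,12),box(-195,-28,12)],rot(45))
E
```

```text
t 4.97 box [-244.8  -27.6   12. ] q [ 0.52  0.32  1.5  -0.73  1.64  0.43] F [-0.3  0.2  0.1]
rel [-0.1 -0.4 -0.2] turn [ 0.    -0.    -0.001]
rel [35.2 -0.4 35.2] turn [ 0.    -0.    -0.001]
```

View pics/side3.png

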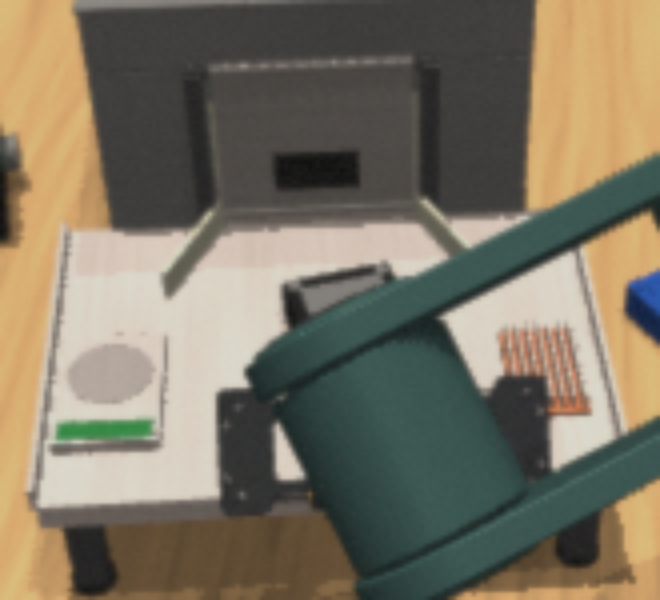

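Call:
drive_tool([
  [5,0,5,0,0,0,36],
  [10,0,10,0,0,0,36],
  [15,0,15,0,0,0,36],
  [19,0,19,0,0,0,36],
  [23,0,23,0,0,0,36],
  [27,0,27,0,0,0,36],
  [31,0,31,0,0,0,36],
  [35,0,35,0,0,0,36],
])

```text
t: 5.63
tool_pos: [0.542, 0.0532, 0.1119]
eef_rot: [0.553, 0.648, -1.333]
wrist_force: [-0.1, 2.3, 0.4]
opening: 0.384
```

```bash
python3 - <<'E'
from h import *
cv2.imwrite("pics/top4.png",cv2.resize(imaging.camera("top")[105:300,245:425],None,fx=3,fy=3))
rel([box(-150,-28,12)],rot(45))
E
```

```text
t 5.68 box [-194.   -27.8   12.1] q [ 0.44  0.28  1.55 -0.75  1.58  0.38] F [1.1 0.9 0.1]
rel [31.2 -0.2 31. ] turn [-0.  0.  0.]
```

View pics/top4.png

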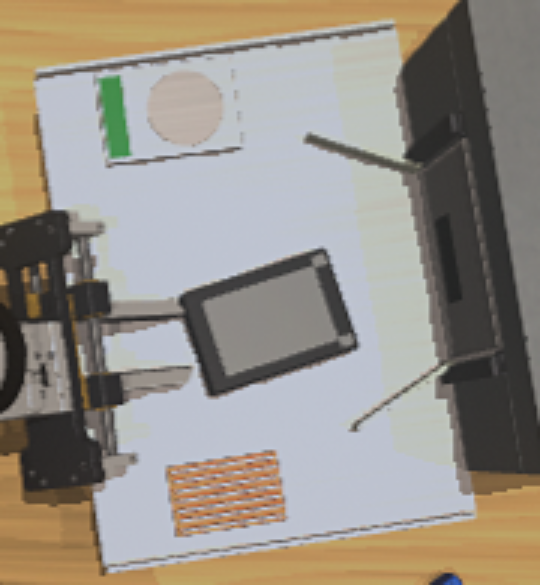

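Call:
drive_tool([
  [4,0,4,0,0,0,36],
  [8,0,8,0,0,0,36],
  [12,0,12,0,0,0,36],
  [16,0,16,0,0,0,36],
  [20,0,20,0,0,0,36],
  [24,0,24,0,0,0,36],
  [28,0,28,0,0,0,36],
  [31,0,31,0,0,0,36],
])

```text
t: 6.35
tool_pos: [0.5487, 0.0094, 0.1119]
eef_rot: [0.552, 0.648, -1.334]
wrist_force: [0.4, 2.2, 1.0]
opening: 0.38
```

```bash
python3 - <<'E'
from h import *
cv2.imwrite("pics/top5.png",cv2.resize(imaging.camera("top")[105:300,245:425],None,fx=3,fy=3))
rel([box(-90,-28,12)],rot(45))
E
```

```text
t 6.4 box [-150.1  -28.    12. ] q [ 0.36  0.25  1.59 -0.77  1.52  0.33] F [0.3 0.5 0.2]
rel [42.5  0.1 42.5] turn [-0.     0.     0.001]
```

View pics/top5.png

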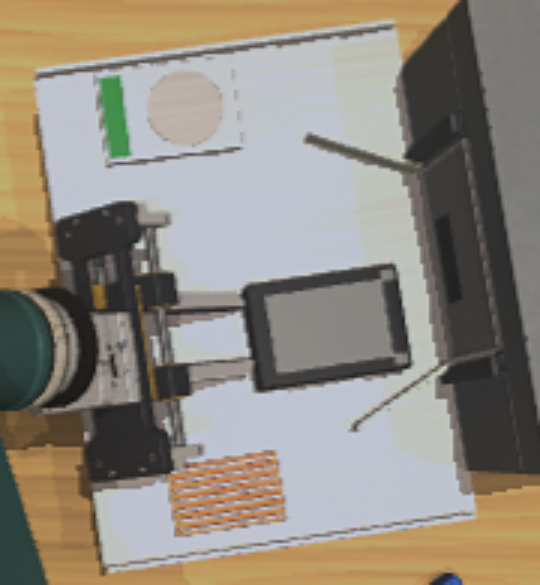

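```bash
python3 - <<'E'
from h import *
for p in cast("top",[(245+(u-1)/3,105+(v-1)/3) for u,v in [(245,286),(395,265),(411,369),(260,391)]],.13): print(tobox(p))
E
```

```text
[-143.2    3.7   30. ]
[-35.1   4.1  30. ]
[-35.3 -70.6  30. ]
[-143.6  -71.3   30. ]
```

Call:
drive_tool([
  [4,0,4,-0.014,0,0.014,36],
  [8,0,8,-0.028,0,0.028,36],
  [12,0,12,-0.042,0,0.042,36],
  [16,1,16,-0.056,0,0.056,36],
  [20,1,20,-0.07,0,0.07,36],
  [24,2,24,-0.085,0,0.085,36],
  [28,3,28,-0.1,0,0.1,36],
  [32,4,32,-0.1,0,0.1,36],
])

```text
t: 7.07
tool_pos: [0.5593, -0.0346, 0.1118]
eef_rot: [0.497, 0.676, -1.2]
wrist_force: [-0.8, 2.7, -0.1]
opening: 0.386
```

```bash
python3 - <<'E'
from h import *
cv2.imwrite("pics/top6.png",cv2.resize(imaging.camera("top")[105:300,245:425],None,fx=3,fy=3))
rel([box(-60,-18,12)],rot(45,8))
E
```

```text
t 7.12 box [-104.6  -24.1   12. ] q [ 0.29  0.16  1.69 -0.81  1.36  0.19] F [-0.1  0.7  0.1]
rel [31.9 -0.3 31.8] turn [ 0.001  0.001 -0.001]
```

View pics/top6.png

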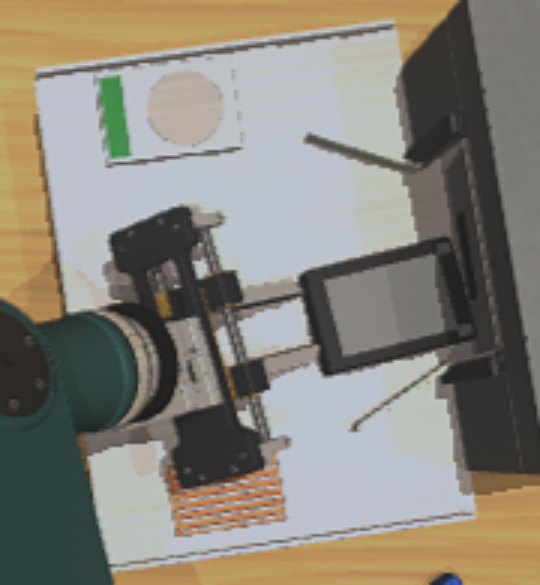

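Call:
drive_tool([
  [5,0,5,0,0,0,36],
  [10,0,10,0,0,0,36],
  [15,0,15,0,0,0,36],
  [20,0,20,0,0,0,36],
  [25,0,25,0,0,0,36],
  [30,0,30,0,0,0,36],
  [35,0,35,0,0,0,36],
  [39,0,39,0,0,0,36],
])

```text
t: 7.78
tool_pos: [0.5763, -0.0874, 0.1118]
eef_rot: [0.498, 0.675, -1.201]
wrist_force: [-0.6, 2.4, 0.3]
opening: 0.384
```

```bash
python3 - <<'E'
from h import *
cv2.imwrite("pics/top7.png",cv2.resize(imaging.camera("top")[105:300,245:425],None,fx=3,fy=3))
cv2.imwrite("pics/side7.png",cv2.resize(imaging.camera("side")[60:260,165:400],None,fx=3,fy=3))
rel([box(-20,-17,12),box(20,-17,12)],rot(48,0))
E
```

```text
t 7.88 box [-50.3 -16.   12. ] q [ 0.18  0.16  1.7  -0.82  1.29  0.12] F [0.  0.7 0.1]
rel [21.1 -5.2 21.1] turn [ 0.097 -0.051 -0.102]
rel [ 49.1 -10.8  49.1] turn [ 0.097 -0.051 -0.102]
```

View pics/top7.png

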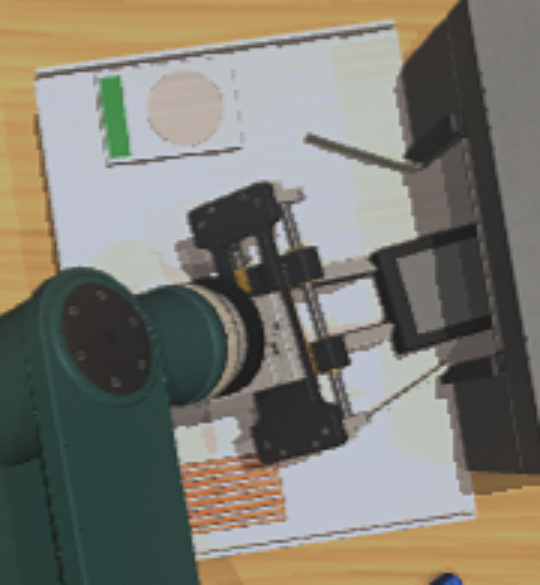

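View pics/side7.png

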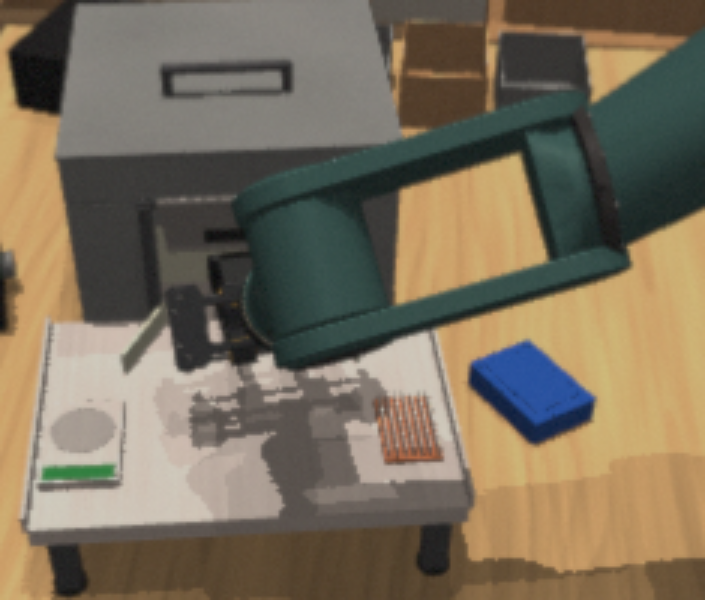

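Call:
drive_tool([
  [4,-1,4,0.014,-0.007,-0.014,36],
  [8,-2,8,0.028,-0.014,-0.028,36],
  [12,-3,12,0.042,-0.021,-0.042,36],
  [16,-4,16,0.056,-0.028,-0.056,36],
  [20,-5,20,0.07,-0.035,-0.07,36],
  [24,-6,24,0.084,-0.042,-0.084,36],
  [28,-6,28,0.097,-0.05,-0.1,36],
  [32,-7,32,0.097,-0.051,-0.102,36],
])

```text
t: 8.55
tool_pos: [0.5834, -0.1322, 0.1116]
eef_rot: [0.516, 0.606, -1.344]
wrist_force: [-0.7, 3.8, 1.6]
opening: 0.384
```

```bash
python3 - <<'E'
from h import *
cv2.imwrite("pics/top8.png",cv2.resize(imaging.camera("top")[105:300,245:425],None,fx=3,fy=3))
rel([box(0,-17,12),box(22,-17,12)],rot(48,0))
E
```

```text
t 8.6 box [ -4.3 -16.4  11.9] q [ 0.12  0.24  1.63 -0.87  1.35  0.2 ] F [ 0.2  0.2 -0.1]
rel [ 3.2 -0.6  3. ] turn [ 0.    -0.     0.001]
rel [19.5 -0.6 17.7] turn [ 0.    -0.     0.001]
```

View pics/top8.png

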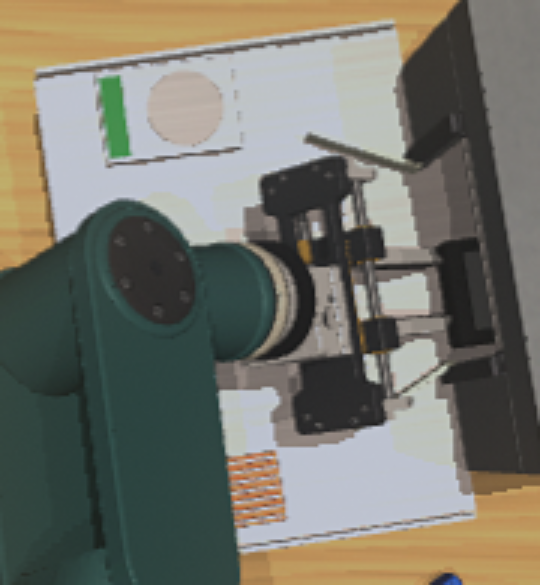

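Call:
drive_tool([
  [3,0,3,0,0,0,36],
  [6,0,5,0,0,0,36],
  [8,0,7,0,0,0,36],
  [11,0,10,0,0,0,36],
  [13,0,12,0,0,0,36],
  [16,0,14,0,0,0,36],
  [18,0,16,0,0,0,36],
  [20,0,18,0,0,0,36],
])

```text
t: 9.27
tool_pos: [0.5866, -0.1592, 0.1112]
eef_rot: [0.516, 0.607, -1.344]
wrist_force: [0.1, -0.5, -0.4]
opening: 0.382
```

```bash
python3 - <<'E'
from h import *
cv2.imwrite("pics/top9.png",cv2.resize(imaging.camera("top")[105:300,245:425],None,fx=3,fy=3))
cv2.imwrite("pics/side9.png",cv2.resize(imaging.camera("side")[60:260,165:400],None,fx=3,fy=3))
rel([box(22,-17,12)],rot(48,0))
E
```

```text
t 9.37 box [ 21.9 -17.1  11.2] q [ 0.07  0.23  1.64 -0.87  1.31  0.17] F [-0.3  0.  -0.4]
rel [-0.4  0.1  0.7] turn [ 0.001 -0.002  0.001]
```

View pics/top9.png

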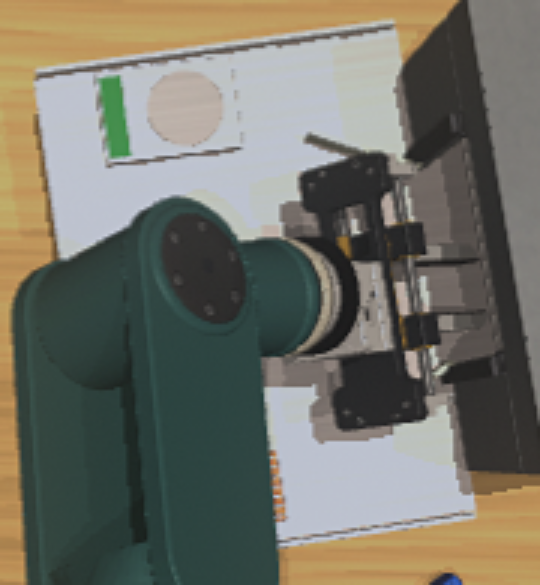

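View pics/side9.png

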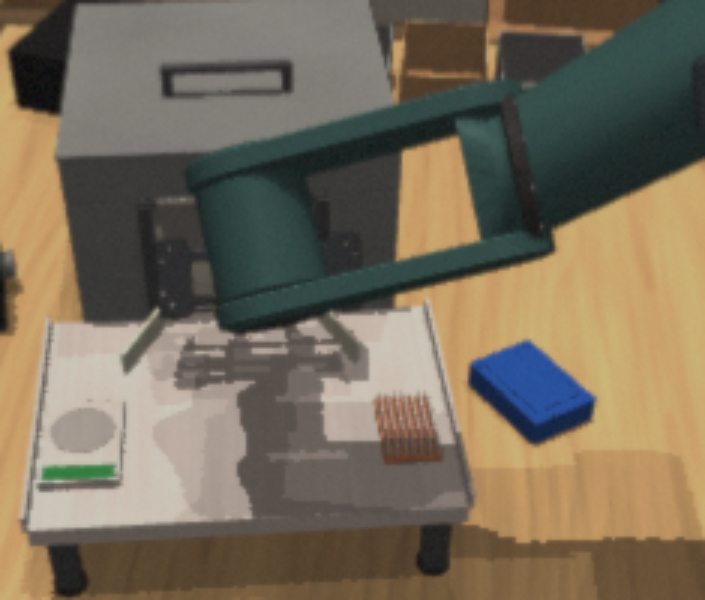

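Call:
drive_tool([
  [-7,0,-7,0,0,0,36],
  [-15,0,-13,0,0,0,36],
  [-22,0,-20,0,0,0,36],
  [-33,0,-30,0,0,0,36],
  [-45,0,-40,0,0,0,36],
  [-60,0,-54,0,0,0,36],
  [-75,0,-67,0,0,0,36],
  [-89,0,-80,0,0,0,36],
])

```text
t: 10.03
tool_pos: [0.5678, -0.038, 0.1121]
eef_rot: [0.516, 0.607, -1.341]
wrist_force: [0.9, 0.1, 0.1]
opening: 0.388
```

Call:
drive_tool([
  [-15,0,-13,0,0,0,36],
  [-30,0,-27,0,0,0,36],
  [-45,0,-40,0,0,0,36],
  [-70,0,-40,0,0,0,36],
  [-95,0,-35,0,0,0,36],
  [-120,0,-25,0,0,0,36],
  [-145,0,-15,0,0,0,36],
  [-165,0,-5,0,0,0,36],
])

```text
t: 10.7
tool_pos: [0.5476, 0.0864, 0.2204]
eef_rot: [0.517, 0.607, -1.34]
wrist_force: [0.5, 0.1, 0.1]
opening: 0.384
```

```bash
python3 - <<'E'
from h import *
t=imaging.camera("top");cv2.imwrite("pics/top10.png",t)
cv2.imwrite("pics/side10.png",cv2.resize(imaging.camera("side")[60:260,165:400],None,fx=3,fy=3))
rel([box(22,-17,12)],rot(48,0))
E
```

```text
t 10.8 box [-227.1  -14.9  123.1] q [ 0.5   0.26  1.37 -0.8   1.78  0.28] F [ 0.3 -0.2  0.6]
rel [259.1  -4.1  85.1] turn [-0.004 -0.004 -0.009]
```

View pics/top10.png

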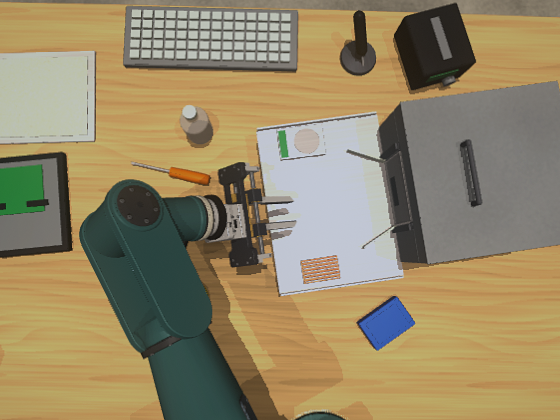

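View pics/side10.png

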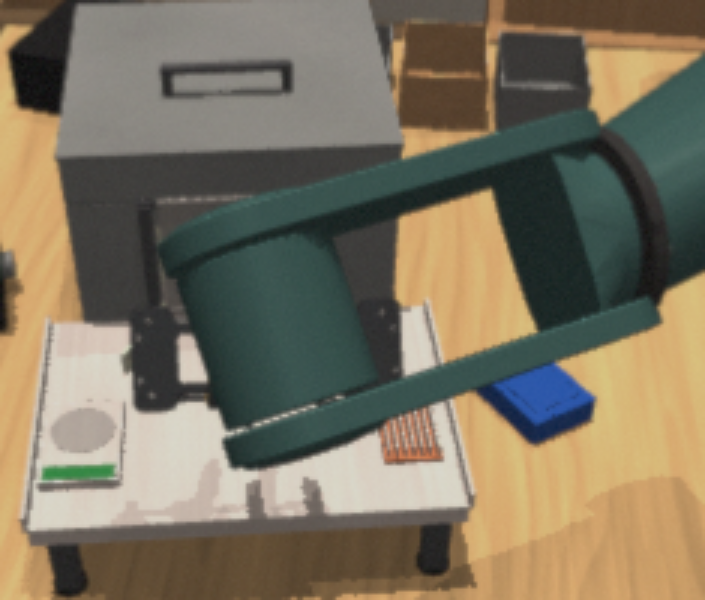

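```bash
python3 - <<'E'
from h import *
a,b=cv2.imread("pics/top0.png"),cv2.imread("pics/top10.png")
d=cv2.absdiff(a,b).max(2)
for n,(y0,y1,x0,x1) in dict(flap=(150,245,380,412),drive=(120,165,272,330),sink=(250,288,298,345),bottle=(95,150,175,215),blue=(290,355,350,420)).items(): print(n,d[y0:y1,x0:x1].max(),(d[y0:y1,x0:x1]>40).sum())
E
```

```text
flap 41 1
drive 36 0
sink 37 0
bottle 33 0
blue 55 1524
```

```bash
python3 - <<'E'
from station import close_job
print(close_job())
E
```

```text
the job is handed in; nothing more can be done
None
```

The black battery pack went under the flap and, by the indirect checks below, down the chute. I then drew the fingers back out and lifted them clear, and handed the job in at about 10.8 s of the 51 s allowed. I pushed from behind with two fingertips leaning forward, and squared up and steered the pack on the way.

- **Drop:** The push force fell from 2–4 N to about 0 in the last stretch, when the tips were 22 mm inside the flap plane. The tray shows no pack in the final top view. I couldn't see inside the box, so the drop is inferred from these two signs.
- **Flap:** In the last top picture the flap area matches the first one, so I take it as shut. The arm blocked the side view, so I have no second view of it.
- **Other things:** The drive, heat sink and bottle areas match the first top picture. The comparison did flag the area around the blue look-alike. It's at the same pixel position, about (386, 323), so I put this down to the arm's changed shadow. I only looked over the rest of the bench by eye and saw nothing moved.
- **Force:** The readings at the end of each move never passed about 4 N.

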